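# Prove the lid stay of a battery case and close it again

### The job

A folding stay has just been fitted to the lid of this battery case: raise the lid by its bar, feeling for the stop, until the stay's knee goes over centre and locks, and take your hand off so that the lid stands alone on the stay for a moment. Then draw the knee back over centre by its pin and fold the stay to lower the lid under control until it is fully shut. Never strain the stay so hard that its foot slips under its screws, never let the lid drop, and leave the other things on the bench where they are.

Things in the scene. Friction and masses are not known exactly. Their poses are not given: they have to be found in the camera images.
- case: black plastic battery case, a fixed open shell 200 (x) by 240 (y) by 90 mm high, cell pack inside; origin: centre of its underside, on the bench; its x axis points from the front (the side with the lid's bar) to the hinge, y along the hinge, z up. The folding stay is on its right-hand side (-y)
- hinge_mid (a point): middle of the lid's hinge axis, in the case's frame at (100, 0, 90) mm; the axis runs along the case's y
- lid (a joint): angle of the lid (rad): 0 shut, growing as the front edge rises. The lid is a plastic plate 200 x 240 x 12 mm, about 0.45 kg (30 percent more or less), that falls shut if nothing holds it. The stay stops it somewhere from 1.10 to 1.36 rad, depending on how it was fitted
- lid_bar (a point): middle of the lid's bar handle: a round steel bar, 12 mm thick and 110 mm long between its two arms, parallel to the hinge, 45 mm in front of the lid's front edge, 245 mm from the hinge axis and 6 mm above the plane of the hinge when shut. It turns with the lid; pinched from above, it turns between the fingers
- knee (a joint): turn of the stay's knee (rad): about 0 (+-0.15) folded with the lid shut; 2.75 with both links in line, when the lid can go no higher; 3.10 at the stop over centre: locked, carrying the lid. With the links in line, a weak spring and gravity take the knee over centre once the lid is let down a little; the locked lid sits some 0.035 rad below its highest point
- knee_pin (a point): on the axis of the knee's steel pin, mid of its graspable length: 12 mm thick, parallel to the hinge, sticking out to the right from the stay, free length 56 mm, then a 20 mm end disc. This point lies 170 mm to the right (-y) of the case's middle. It circles the foot pivot at 87.5 mm (lower link): locked, it stands above the foot and a little towards the hinge
- lid_joint (a point): where the upper link is pinned to the lid: right edge, 120 mm from the hinge axis. This link's length is adjustable, 67.5 mm give or take 4. To fold the stay, the knee goes from its locked place towards the case's front, over the top and down, turning about the foot nearly 1.5 times as fast as the lid; shut, it lies in front of the foot, up to 30 mm above it
- foot_nominal (a point): a point of the case's right side, in its frame at (0, -130, 60) mm: the stay's foot pivot lies here, but up to 6 mm higher or lower, since its small steel plate is screwed on through slotted holes
- stay_foot (a joint): slip of the stay's foot pivot on its screwed plate (m), up positive, 0 at the start. It slips up or down when the stay pulls or pushes with more than about 45 N; with the links in line, roughly 15 N of pull at the lid's bar beyond the lid's own weight does that
- screwdriver: loose screwdriver lying to the left of the case, 190 mm long, a bystander; origin under its middle
- screw_tray: loose white tray 90 x 120 x 22 mm to the left, a bystander; origin centre of underside
- flux_jar: loose jar, 48 mm across and 60 mm high, standing to the right in front, a bystander; origin centre of underside
- spare_cell: loose upright cylindrical cell, 32 mm across and 70 mm high, left behind the case, a bystander; origin centre of underside

How it is judged:
By the outcome, as a careful person would: the job done as asked, in the order asked, and still so for the second after the job is handed in, with the robot touching nothing.
It also fails if it takes over 66 s, if anything falls off the work surface, if the arm or the gripper's body presses on something with over 40 N, if the wrist force passes 120 N, or if a joint passes its speed limit or range.

### The arm

A 7-joint arm with a two-finger parallel gripper is mounted at the origin on the work surface. World frame = base frame: x ahead of the robot, y to its left, z up, the work surface at z = 0. Lengths are in m, angles in rad, forces in N, time in s.
With the tool pointing down it reaches from about 0.425 to 0.875 m from the base axis. Payload 4.7 kg.
Tool frame: the origin (TCP) lies midway between the tips of the shut fingers; the grasp point (between the pads) lies 19 mm behind it; z points along the fingers, y is the line along which they close (so a half turn about z gives the same grasp; the last joint's range is limited). The gripper opens to 87 mm and grips with 3 to 60 N. Pads are 19 mm wide; open, the fingers measure 117 mm over their backs; the gripper's body (75 mm by 190 mm) begins 51 mm behind the grasp point.
Start: joints at [-1.273, 0.321, -0.07, 1.45, 0.023, 1.371, -0.057], TCP at [0.182, 0.624, 0.223] pointing down, gripper open.
Joint ranges: [-2.86, 2.86], [-0.3, 2.09], [-1.38, 1.24], [0.06, 2.45], [-1.56, 4.7], [0.09, 2.05], [-2.69, 2.69]. Speed limits (rad/s): [2.57, 2.57, 3.14, 3.14, 3.14, 3.14, 3.14].

### API

Orientations are given as a rotation vector (axis times angle).
In Python, from bench import ctrl gives the robot as it stands. The module is installed in compiled form; this text tells all that it offers.
- The arm moves only by the shell command python3 -m handwheel 'ROWS' [FORCE]. ROWS is JSON, a list of rows, each a list of 7 numbers: the finger opening in m, from 0 to 0.087, then the shift along the tool's x, y, z in m, then the turn, a rotation vector about the tool's x, y, z in degrees. A call has 1 to 12 rows; each row shifts and turns the commanded pose from where the row before left it, along the tool's axes as they then stand; what a row does not reach is not made up. A row lasts 1/8 s, in which the tool goes at most 62.5 mm and 10.7 degrees, less where a joint would pass 70% of its speed; a pose out of reach is approached as far as the arm can. A call is refused whole if a number of a shift passes 0.0625 or a number of a turn 10.7, either way. A call with a gripper value outside its range is refused whole. The fingers move at their own pace and stop on an object; FORCE is the grip in N (left out, the last holds). Time passes only in rows, so rows that do not move let the fingers close. It gives the time, the measured TCP pose, the force, the opening and the grip force at its end, in the units of the state.
- ctrl.get_state(): the state, without advancing time (a new reading comes with each control period).
- ctrl.get_image(name): name is "scene" or "top" or "wrist"; returns (picture, depth): 480x640x3 uint8, blue, green, red; 480x640 float32, m along the optical axis (not along the pixel's ray), 0 where there is no reading.
- ctrl.camera_info(name): a dict with "intrinsics" (3x3 intrinsics, pixels), "R" (3x3) and "t" (3): a world point X has camera coordinates R X + t. Camera axes: x right, y down, z forward; pixel columns grow to the right and rows downward; lengths in m; the calibration is good to about 2 mm. The wrist camera is an equidistant fisheye: a pixel r from the principal point sees the ray r / f radians off the axis. A picture is of the moment at which its call begins: read the wrist's pose just before it. camera_info takes no time and is no camera call; for the wrist camera it gives the pose at the moment of the call.
- ctrl.close_job(): hands the job in; it is judged then, once.
The state is a dict: "time": time; "joint_positions": joint angles; "qd": joint speeds; "joint_torque": joint torques, N m; "position": TCP position; "tool_rot": TCP orientation; "ft_force": force on the tool from outside, world axes, zero at the start; "torque": the same for the moment, N m; "grip_width": opening from 0.0 (shut) to 1.0 (fully open); "grip_force": force on a finger pad.
Only numpy, scipy, OpenCV 4.12 (cv2) and the standard library are available. Lean on these libraries where they do the work, as an engineer would, in place of code of your own. Each camera call takes 0.05 s, during which the arm holds its last target. There are 200 camera calls.

## Working session

There is one attempt and no reset: what is moved stays moved. The work goes in short steps, Python scripts to look and compute and a shell command to move; the robot and the scene stay as the last step left them, time stands still between calls to the robot, and variables do not carry over. Pictures are saved under pics/ and viewed, at most 10 in all, crops included, and the job is handed in when it is done.

```bash
mkdir -p pics; ls
python3 - <<'E'
from bench import ctrl
import cv2,numpy as np
s=ctrl.get_state();print({k:np.round(v,3).tolist() for k,v in s.items()})
for n in("scene","top"):
    im,d=ctrl.get_image(n);cv2.imwrite(f"pics/{n}0.png",im);np.save(f"pics/{n}0.npy",d)
    c=ctrl.camera_info(n);print(n,{k:np.round(v,4).tolist() for k,v in c.items()})
E
```

```text
pics
{'time': 0.0, 'joint_positions': [-1.273, 0.322, -0.07, 1.452, 0.023, 1.371, -0.057], 'qd': [-0.003, -0.0, -0.0, 0.001, -0.001, -0.001, -0.001], 'joint_torque': [-0.0, -49.131, -0.404, -31.251, -0.064, 0.044, 0.0], 'position': [0.182, 0.623, 0.221], 'tool_rot': [-0.444, -3.11, 0.003], 'ft_force': [-0.192, 0.389, 0.383], 'torque': [0.015, 0.015, 0.043], 'grip_force': 0.0, 'grip_width': 1.005}
scene {'intrinsics': [[606.4163, 0.0, 308.8836], [0.0, 606.4163, 246.4075], [0.0, 0.0, 1.0]], 'R': [[0.3928, 0.9195, -0.0138], [0.6335, -0.2815, -0.7207], [-0.6666, 0.2744, -0.6931]], 't': [-0.2087, -0.301, 1.5983]}
top {'intrinsics': [[543.2407, 0.0, 318.8078], [0.0, 543.2407, 240.5117], [0.0, 0.0, 1.0]], 'R': [[0.0181, -0.9997, -0.0174], [-0.9904, -0.0155, -0.1372], [0.1369, 0.0197, -0.9904]], 't': [-0.0078, 0.5767, 1.1317]}
```

View pics/scene0.png

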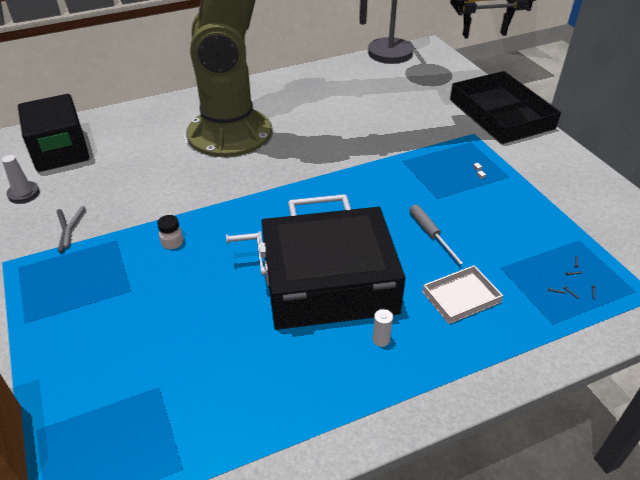

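View pics/top0.png

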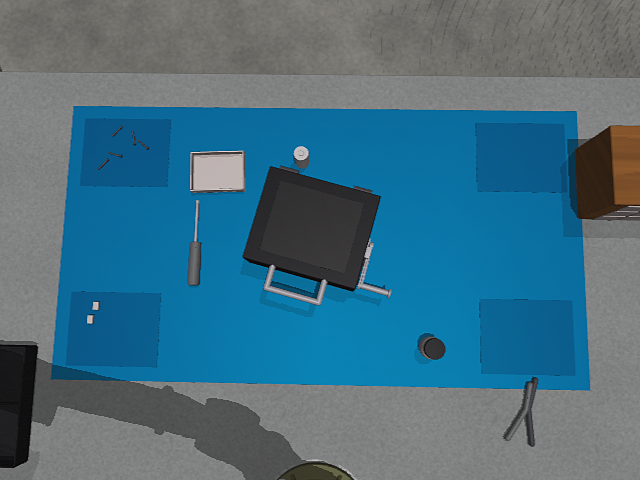

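The scene view shows the black case at about (330,265), with the bar at (320,200) and the knee pin at (240,238). In the top view the lid spans (245..380, 168..290), with the bar at about (293,297), the pin at (377,291) and the jar at (431,347).

```bash
cat > h.py <<'E'
import numpy as np,cv2
from scipy.spatial.transform import Rotation as Ro
from bench import ctrl
def world(n,d,c=None):
    c=c or ctrl.camera_info(n);K=np.array(c["intrinsics"]);R=np.array(c["R"]);t=np.array(c["t"])
    v,u=np.mgrid[:480,:640];P=np.dstack([(u-K[0,2])/K[0,0]*d,(v-K[1,2])/K[1,1]*d,d])
    return (P-t)@R
E
python3 - <<'E'
from h import *
for n in("top","scene"):
    im=cv2.imread(f"pics/{n}0.png");d=np.load(f"pics/{n}0.npy");W=world(n,d);z=W[...,2]
    g=im.max(2);sat=im.max(2).astype(int)-im.min(2)
    roi=(W[...,0]>.3)&(W[...,0]<.85)&(W[...,1]>-.25)&(W[...,1]<.2)&(d>0)
    m=roi&(g<75)&(z>.096)&(z<.112)
    P=W[m];r=cv2.minAreaRect(P[:,:2].astype(np.float32)*1000);print(n,"lid",r,np.median(P[:,2]),m.sum())
    th=None
    b=roi&(g>95)&(sat<50)&(z>.02)
    k,l,st,ce=cv2.connectedComponentsWithStats(b.astype(np.uint8))
    for i in range(1,k):
        if st[i,4]>25:
            Q=W[l==i];print(st[i],Q.mean(0).round(3),Q.min(0).round(3),Q.max(0).round(3))
    print("mat z",np.median(z[roi&(sat>100)]))
E
```

```text
top lid ((581.5654907226562, 16.695999145507812), (245.8708038330078, 245.34613037109375), 75.35047912597656) 0.10276667544489286 11139
[294 146  15  15 163] [0.762 0.044 0.069] [0.746 0.029 0.046] [0.779 0.059 0.078]
[238 151   6  34  62] [0.741 0.176 0.023] [0.703 0.173 0.02 ] [0.779 0.187 0.027]
[357 238  34  60 368] [ 0.501 -0.105  0.079] [ 0.457 -0.147  0.061] [ 0.58  -0.079  0.107]
[264 265  63  40 562] [0.467 0.051 0.101] [ 0.439 -0.015  0.094] [0.517 0.11  0.108]
mat z 0.001463951307383493
scene lid ((601.7529907226562, 12.674148559570312), (239.97959899902344, 210.0995635986328), 75.50848388671875) 0.10266205627790576 9668
[288 195  63  21 412] [0.468 0.048 0.1  ] [ 0.441 -0.017  0.093] [0.515 0.109 0.106]
[167 228  15  16 133] [ 0.372 -0.236  0.031] [ 0.354 -0.25   0.02 ] [ 0.381 -0.22   0.043]
[226 232  42  46 384] [ 0.514 -0.111  0.078] [ 0.462 -0.15   0.043] [ 0.598 -0.085  0.107]
[374 282  21   4  31] [0.719 0.067 0.096] [0.711 0.049 0.094] [0.725 0.084 0.099]
[424 282  35  37 100] [0.74  0.176 0.022] [0.691 0.168 0.02 ] [0.783 0.193 0.027]
[284 293  21   4  36] [ 0.678 -0.089  0.096] [ 0.672 -0.106  0.093] [ 0.684 -0.072  0.098]
[373 309  19  32 494] [0.768 0.039 0.054] [0.711 0.025 0.02 ] [0.78  0.077 0.075]
mat z 0.0014351237131023003
```

```bash
cat >> h.py <<'E'
def case_T(yaw,hinge):
    R=Ro.from_euler("z",yaw).as_matrix();return R,np.array(hinge)-R@[.1,0,.09]
E
python3 - <<'E'
from h import *
for n in("top","scene"):
    im=cv2.imread(f"pics/{n}0.png");d=np.load(f"pics/{n}0.npy");W=world(n,d);z=W[...,2]
    g=im.max(2);sat=im.max(2).astype(int)-im.min(2)
    roi=(W[...,0]>.3)&(W[...,0]<.85)&(W[...,1]>-.25)&(W[...,1]<.2)&(d>0)
    m=roi&(g<75)&(z>.099)&(z<.107)
    k,l,st,ce=cv2.connectedComponentsWithStats(m.astype(np.uint8));m=l==1+np.argmax(st[1:,4])
    P=W[m];r=cv2.minAreaRect(P[:,:2].astype(np.float32)*1000);yaw=np.radians(r[2]-90);print(n,r,st[1:,4].max())
    R=Ro.from_euler("z",yaw).as_matrix()
    b=roi&(g>95)&(sat<50)&(z>.04)
    Q=W[b]@R  # case axes at world origin
    bar=Q[(Q[:,1]>.08)&(Q[:,1]<.23)&(Q[:,0]<.47)];lo=bar[:,0].min()
    c=bar[bar[:,0]<lo+.012]
    print("case-axes bar x",c[:,0].mean(),"y",c[:,1].min(),c[:,1].max(),"z top",np.percentile(c[:,2],90))
    print("lid extents in case axes",np.percentile((P@R)[:,:2],[.3,99.7],axis=0).round(4).tolist())
    s=Q[(Q[:,1]<.06)&(Q[:,0]<.62)]
    for y0 in np.arange(-.06,.06,.006):
        t=s[(s[:,1]>=y0)&(s[:,1]<y0+.006)]
        if len(t)>3: print(round(y0,3),len(t),t.min(0).round(4),t.max(0).round(4))
E
```

```text
top ((597.4055786132812, 15.930709838867188), (239.4457244873047, 199.99029541015625), 75.2127914428711) 10465
case-axes bar x 0.42857620882964537 y 0.10806116512510887 0.22850786487348362 z top 0.10421872851910628
lid extents in case axes [[0.4744, 0.0499], [0.6723, 0.2857]]
-0.024 20 [ 0.478  -0.0226  0.0701] [ 0.4954 -0.0181  0.0822]
-0.018 15 [ 0.4811 -0.0176  0.0706] [ 0.4917 -0.0124  0.0795]
-0.012 16 [ 0.4811 -0.0119  0.0691] [ 0.4916 -0.0063  0.0775]
-0.006 17 [ 0.4808 -0.0058  0.0682] [ 4.917e-01 -1.000e-04  7.740e-02]
-0.0 13 [4.819e-01 2.000e-04 6.900e-02] [0.4906 0.0056 0.077 ]
0.006 16 [0.4814 0.006  0.068 ] [0.4917 0.0114 0.0771]
0.012 17 [0.481  0.012  0.0699] [0.4919 0.0174 0.0799]
0.018 17 [0.4812 0.0181 0.0704] [0.4915 0.0239 0.0768]
0.024 15 [0.4812 0.0244 0.0681] [0.4922 0.0295 0.0769]
0.03 16 [0.4818 0.0301 0.0691] [0.4925 0.0355 0.0783]
0.036 103 [0.4813 0.0361 0.0613] [0.5784 0.042  0.1074]
0.042 97 [0.4788 0.042  0.0631] [0.5869 0.0479 0.1035]
0.048 6 [0.5434 0.0482 0.0971] [0.5649 0.049  0.1021]
scene ((598.392333984375, 13.681304931640625), (239.218795776367
[... 260 characters left out ...]
18   0.0789]
-0.018 17 [ 0.485  -0.0171  0.0663] [ 0.4923 -0.0122  0.0753]
-0.012 15 [ 0.4879 -0.011   0.0687] [ 0.4938 -0.0062  0.0768]
-0.006 16 [ 0.4866 -0.0051  0.0687] [ 4.962e-01 -2.000e-04  7.820e-02]
-0.0 17 [0.4861 0.0006 0.0638] [0.4976 0.0057 0.0778]
0.006 15 [0.4858 0.0068 0.0672] [0.4943 0.0115 0.0765]
0.012 16 [0.4839 0.0126 0.0679] [0.4944 0.0176 0.0769]
0.018 17 [0.4855 0.0185 0.066 ] [0.4937 0.0235 0.0776]
0.024 15 [0.4846 0.0246 0.0684] [0.4944 0.0294 0.0763]
0.03 21 [0.4844 0.0305 0.0665] [0.567  0.0359 0.0768]
0.036 122 [0.4842 0.036  0.0531] [0.5831 0.0419 0.103 ]
0.042 86 [0.4935 0.042  0.041 ] [0.6065 0.0479 0.1065]
0.048 4 [0.5509 0.0482 0.0992] [0.5594 0.0489 0.102 ]
```

```bash
python3 -m handwheel '[[0.04,-0.0625,0,0,0,0,5.7],[0.04,-0.0625,0,0,0,0,5.7],[0.04,-0.0625,0,0,0,0,5.7],[0.04,-0.0625,0,0,0,0,5.7],[0.04,-0.0625,0,0,0,0,5.7],[0.04,-0.0625,0,0,0,0,5.7],[0.04,-0.0625,0,0,0,0,5.7],[0.04,-0.0625,0,0,0,0,5.7],[0.04,-0.0625,0,0,0,0,5.7],[0.04,-0.0625,0,0,0,0,5.7],[0.04,-0.0625,0,0,0,0,5.7],[0.04,-0.0625,0,0,0,0,5.7]]' 20
```

```text
time: 1.6
position: [0.6586, 0.1002, 0.2219]
tool_rot: [-2.119, -2.319, 0.001]
ft_force: [0.2, -1.1, -0.7]
grip_width: 0.457
grip_force: 0.0
```

```bash
python3 -m handwheel '[[0.04,0,0,0,0,0,10],[0.04,0,0,0,0,0,10],[0.04,-0.025,-0.046,0,0,0,0],[0.04,-0.025,-0.046,0,0,0,0],[0.04,-0.024,-0.045,0,0,0,0],[0.04,-0.024,-0.045,0.02,0,0,0],[0.04,0,0,0.04,0,0,0],[0.04,0,0,0.04,0,0,0],[0.04,0,0,0,0,0,0]]'
cat >> h.py <<'E'
EX=np.array([np.cos(np.radians(14.83)),-np.sin(np.radians(14.83)),0]);EY=np.array([-EX[1],EX[0],0])
def st():
    s=ctrl.get_state();p=np.array(s["position"]);R=Ro.from_rotvec(s["tool_rot"]).as_matrix();g=p-.019*R[:,2];f=np.array(s["ft_force"])
    print("t",round(s["time"],2),"grasp abz",np.round([g@EX,g@EY,g[2]],4),"tool axes in abz",np.round(np.array([EX,EY,[0,0,1]])@R,3).tolist(),"F abz",np.round([f@EX,f@EY,f[2]],2),"w",round(s["grip_width"]*87,1),"gf",s["grip_force"],"q",np.round(s["joint_positions"],2))
    return g
E
python3 -c "
from h import *
st()"
```

```text
time: 2.72
position: [0.4547, 0.0528, 0.1201]
tool_rot: [-2.485, -1.918, 0.009]
ft_force: [-0.4, -0.2, 1.1]
grip_width: 0.46
grip_force: 0.0
t 2.73 grasp abz [0.4261 0.1675 0.1391] tool axes in abz [[-0.003, 1.0, -0.005], [1.0, 0.003, -0.003], [-0.003, -0.005, -1.0]] F abz [-0.36 -0.34  1.14] w 40.0 gf 0.0 q [-0.66 -0.02  0.49  2.05  0.01  1.12 -0.44]
```

```bash
python3 -m handwheel '[[0.04,0,0.002,0.03,0,0,0],[0.04,0,0,0.013,0,0,0],[0.04,0,0,0,0,0,0],[0.0,0,0,0,0,0,0],[0.0,0,0,0,0,0,0],[0.0,0,0,0,0,0,0],[0.0,0,0,0,0,0,0]]' 20; python3 -c "
from h import *
st()"
```

```text
time: 3.6
position: [0.4577, 0.0536, 0.0798]
tool_rot: [-2.484, -1.918, 0.004]
ft_force: [-5.4, 1.3, 6.8]
grip_width: 0.127
grip_force: 20.0
t 3.6 grasp abz [0.4288 0.1689 0.0988] tool axes in abz [[-0.003, 1.0, -0.004], [1.0, 0.003, -0.0], [0.0, -0.004, -1.0]] F abz [-5.52 -0.11  6.77] w 11.0 gf 20.000260770320892 q [-0.65  0.04  0.49  2.09 -0.03  1.02 -0.4 ]
```

```bash
python3 -m handwheel '[[0.0,0,0.0005,-0.012,0,0,0],[0.0,0,0.0013,-0.0124,0,0,0],[0.0,0,0.0019,-0.0121,0,0,0],[0.0,0,0.0024,-0.0121,0,0,0],[0.0,0,0.003,-0.0118,0,0,0],[0.0,0,0.0036,-0.0117,0,0,0]]'; python3 -c "
from h import *
st()"
```

```text
time: 4.35
position: [0.4695, 0.0504, 0.152]
tool_rot: [-2.483, -1.918, 0.005]
ft_force: [-7.1, 3.2, -0.9]
grip_width: 0.13
grip_force: 20.0
t 4.35 grasp abz [0.441  0.1689 0.171 ] tool axes in abz [[-0.003, 1.0, -0.005], [1.0, 0.003, -0.0], [-0.0, -0.005, -1.0]] F abz [-7.64  1.24 -0.94] w 11.3 gf 20.00545620918274 q [-0.66 -0.02  0.49  1.98  0.01  1.18 -0.42]
```

```bash
python3 -m handwheel '[[0.0,0,0.0020,-0.0114,0,0,0],[0.0,0,0.0035,-0.0114,0,0,0],[0.0,0,0.0053,-0.0109,0,0,0],[0.0,0,0.0059,-0.0109,0,0,0],[0.0,0,0.0064,-0.0103,0,0,0],[0.0,0,0.0069,-0.0103,0,0,0],[0.0,0,0.0075,-0.0096,0,0,0],[0.0,0,0.0078,-0.0095,0,0,0],[0.0,0,0.0085,-0.0088,0,0,0],[0.0,0,0.0086,-0.0087,0,0,0]]'; python3 -c "
from h import *
st()"
```

```text
time: 5.6
position: [0.5304, 0.0343, 0.2549]
tool_rot: [-2.483, -1.918, 0.005]
ft_force: [-9.9, 2.6, 7.5]
grip_width: 0.129
grip_force: 20.0
t 5.6 grasp abz [0.5041 0.1689 0.2739] tool axes in abz [[-0.004, 1.0, -0.005], [1.0, 0.004, -0.0], [-0.0, -0.005, -1.0]] F abz [-10.24  -0.07   7.5 ] w 11.2 gf 20.00979870557785 q [-0.63  0.05  0.54  1.71 -0.03  1.39 -0.34]
```

```bash
python3 -m handwheel '[[0.0,0,-0.002,-0.002,0,0,0],[0.0,0,-0.001,-0.001,0,0,0],[0.0,0,0,0,0,0,0]]'; python3 -c "
from h import *
st()"
```

```text
time: 5.98
position: [0.5308, 0.0342, 0.2556]
tool_rot: [2.484, 1.918, 0.003]
ft_force: [4.9, 0.1, -8.4]
grip_width: 0.129
grip_force: 20.0
t 5.97 grasp abz [0.5043 0.1689 0.2746] tool axes in abz [[-0.003, 1.0, 0.004], [1.0, 0.003, -0.0], [-0.0, 0.004, -1.0]] F abz [ 4.74  1.35 -8.45] w 11.2 gf 19.99971181154251 q [-0.63  0.04  0.53  1.71 -0.02  1.39 -0.35]
```

Run:
```python
from h import *
g=st()
im,d=ctrl.get_image("scene");cv2.imwrite("pics/s1.png",im[100:360,140:500]);W=world("scene",d)
M=np.array([EX,EY,[0,0,1]]);Q=W@M.T;gm=im.max(2)
m=(gm<75)&(Q[...,2]>.12)&(Q[...,1]>.06)&(Q[...,1]<.275)&(Q[...,0]>.45)&(Q[...,0]<.68)&(d>0)
A=Q[m];A=A[A[:,2]<.24]
k=np.polyfit(A[:,2],A[:,0],1);print("lid outer line a=",k,"angle",np.arctan2(1,-k[0]),"a at z=.09",np.polyval(k,.09),np.std(A[:,0]-np.polyval(k,A[:,2])),len(A))
```

```text
t 5.97 grasp abz [0.5043 0.1689 0.2746] tool axes in abz [[-0.003, 1.0, 0.004], [1.0, 0.003, -0.0], [-0.0, 0.004, -1.0]] F abz [ 4.74  1.35 -8.45] w 11.2 gf 19.99971181154251 q [-0.63  0.04  0.53  1.71 -0.02  1.39 -0.35]
lid outer line a= [-1.00671664  0.78226208] angle 0.7820510967430375 a at z=.09 0.6916575788385442 0.0027590833082060083 11743
```

View pics/s1.png

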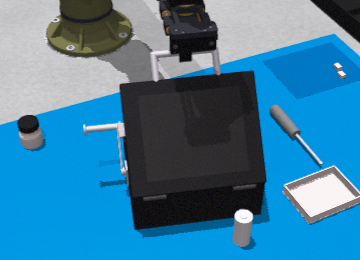

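```bash
python3 -m handwheel '[[0.0,0,0.0089,-0.0062,0,0,0],[0.0,0,0.0082,-0.0069,0,0,0],[0.0,0,0.0085,-0.0065,0,0,0],[0.0,0,0.0088,-0.0062,0,0,0],[0.0,0,0.0090,-0.0058,0,0,0],[0,0,0,0,0,0,0]]' 25
python3 - <<'E'
from h import *
g=st()
im,d=ctrl.get_image("scene");W=world("scene",d)
M=np.array([EX,EY,[0,0,1]]);Q=W@M.T;gm=im.max(2);sat=gm.astype(int)-im.min(2)
m=(gm<75)&(Q[...,2]>.12)&(Q[...,1]>.06)&(Q[...,1]<.275)&(Q[...,0]>.45)&(Q[...,0]<.69)&(d>0)&(Q[...,2]<.24)
A=Q[m];k=np.polyfit(A[:,2],A[:,0],1);th=np.arctan2(1,-k[0]);print("angle",th,"hinge a",np.polyval(k,.09)-.012/np.sin(th))
p=(gm>95)&(sat<50)&(Q[...,1]>-.02)&(Q[...,1]<.03)&(Q[...,0]>.45)&(Q[...,0]<.65)&(Q[...,2]>.03)&(d>0)
P=Q[p];print("pin",np.median(P,0),len(P))
E
```

```text
time: 6.78
position: [0.5721, 0.0232, 0.2892]
tool_rot: [2.487, 1.918, 0.002]
ft_force: [-3.2, 0.6, 2.4]
grip_width: 0.128
grip_force: 25.0
t 6.78 grasp abz [0.547  0.1689 0.3082] tool axes in abz [[-0.002, 1.0, 0.001], [1.0, 0.002, 0.0], [0.0, 0.001, -1.0]] F abz [-3.26 -0.25  2.37] w 11.1 gf 24.99892920255661 q [-0.59  0.14  0.56  1.57 -0.07  1.46 -0.28]
angle 1.004364288956939 hinge a 0.6740100333543276
pin [0.56160975 0.00497895 0.14769609] 163
```

```bash
python3 -m handwheel '[[0.0,0,0.0075,-0.0046,0,0,0],[0.0,0,0.0079,-0.0042,0,0,0],[0.0,0,0.008,-0.0039,0,0,0],[0.0,0,0.0081,-0.0037,0,0,0],[0,0,0,0,0,0,0]]'; python3 -c "
from h import *
st()"
```

```text
time: 7.45
position: [0.603, 0.015, 0.3053]
tool_rot: [2.486, 1.918, 0.002]
ft_force: [-3.4, -1.2, 4.4]
grip_width: 0.134
grip_force: 25.0
t 7.45 grasp abz [0.579  0.1688 0.3243] tool axes in abz [[-0.002, 1.0, 0.002], [1.0, 0.002, -0.0], [-0.0, 0.002, -1.0]] F abz [-3.   -1.99  4.43] w 11.6 gf 24.998851418495178 q [-0.55  0.21  0.58  1.46 -0.11  1.5  -0.23]
```

```bash
python3 -m handwheel '[[0.0,0,0.002,-0.0017,0,0,0],[0.0,0,0.0023,-0.001,0,0,0],[0.0,0,0.0023,-0.0009,0,0,0],[0.0,0,0.0023,-0.0009,0,0,0]]'; python3 -c "
from h import *
st()"; python3 -m handwheel '[[0.0,0,0.0023,-0.0009,0,0,0],[0.0,0,0.0023,-0.0009,0,0,0]]'; python3 -c "
from h import *
st()"
```

```text
time: 7.95
position: [0.6104, 0.013, 0.3086]
tool_rot: [2.487, 1.919, -0.001]
ft_force: [-0.9, -1.9, -1.2]
grip_width: 0.13
grip_force: 25.0
t 7.95 grasp abz [0.5868 0.1688 0.3276] tool axes in abz [[-0.003, 1.0, -0.0], [1.0, 0.003, -0.001], [-0.001, -0.0, -1.0]] F abz [-0.4  -2.12 -1.24] w 11.3 gf 25.000384747982025 q [-0.54  0.23  0.58  1.44 -0.12  1.51 -0.22]
time: 8.2
position: [0.6148, 0.0119, 0.3104]
tool_rot: [2.487, 1.919, -0.001]
ft_force: [-1.1, -3.0, -2.4]
grip_width: 0.129
grip_force: 25.0
t 8.2 grasp abz [0.5913 0.1689 0.3294] tool axes in abz [[-0.003, 1.0, -0.0], [1.0, 0.003, -0.001], [-0.001, -0.0, -1.0]] F abz [-0.35 -3.17 -2.41] w 11.2 gf 25.000536739826202 q [-0.54  0.24  0.58  1.42 -0.13  1.52 -0.22]
```

```bash
python3 -m handwheel '[[0.0,0,0.0015,-0.0005,0,0,0],[0.0,0,0.0015,-0.0005,0,0,0]]'; python3 -c "
from h import *
st()"; python3 -m handwheel '[[0.0,0,0.0015,-0.0005,0,0,0]]'; python3 -c "
from h import *
st()"
```

```text
time: 8.45
position: [0.6176, 0.0111, 0.3115]
tool_rot: [2.487, 1.919, -0.001]
ft_force: [-1.2, -2.6, -0.9]
grip_width: 0.124
grip_force: 25.0
t 8.45 grasp abz [0.5942 0.1688 0.3305] tool axes in abz [[-0.003, 1.0, -0.0], [1.0, 0.003, -0.001], [-0.001, -0.0, -1.0]] F abz [-0.48 -2.8  -0.91] w 10.8 gf 25.000281929969788 q [-0.53  0.25  0.58  1.41 -0.13  1.52 -0.21]
time: 8.57
position: [0.6192, 0.0108, 0.3121]
tool_rot: [2.487, 1.919, -0.0]
ft_force: [-0.4, -4.2, -3.2]
grip_width: 0.125
grip_force: 25.0
t 8.57 grasp abz [0.5958 0.1689 0.3311] tool axes in abz [[-0.003, 1.0, 0.0], [1.0, 0.003, -0.0], [-0.0, 0.0, -1.0]] F abz [ 0.7  -4.17 -3.23] w 10.8 gf 24.999551475048065 q [-0.53  0.25  0.58  1.41 -0.14  1.52 -0.21]
```

```bash
cat >> h.py <<'E'
def look(n="scene"):
    c=ctrl.camera_info(n);im,d=ctrl.get_image(n);W=world(n,d,c);M=np.array([EX,EY,[0,0,1]]);Q=W@M.T;gm=im.max(2);sat=gm.astype(int)-im.min(2)
    m=(gm<75)&(Q[...,2]>.12)&(Q[...,1]>.06)&(Q[...,1]<.275)&(Q[...,0]>.45)&(Q[...,0]<.72)&(d>0)&(Q[...,2]<.24)
    A=Q[m];k=np.polyfit(A[:,2],A[:,0],1);th=np.arctan2(1,-k[0])
    p=(gm>95)&(sat<50)&(Q[...,1]>-.015)&(Q[...,1]<.025)&(Q[...,0]>.45)&(Q[...,0]<.65)&(Q[...,2]>.03)&(d>0)
    P=Q[p];R=np.array(c["R"]);C=M@(-R.T@np.array(c["t"]));s=np.median(P,0);v=C-s;v[1]=0;v/=np.linalg.norm(v)
    print(f"lid {th:.3f} hinge a {np.polyval(k,.09)-.012/np.sin(th):.4f} pin centre",(s-.0055*v).round(4),len(P))
    return im
E
python3 -c "
from h import *
look()"; python3 -m handwheel '[[0.0,0,0.0015,-0.0005,0,0,0]]'; python3 -c "
from h import *
st()";python3 -m handwheel '[[0.0,0,0.0015,-0.0005,0,0,0]]'; python3 -c "
from h import *
st();look()"
```

```text
lid 1.224 hinge a 0.6739 pin centre [0.6005 0.005  0.1411] 138
time: 8.75
position: [0.6207, 0.0104, 0.3126]
tool_rot: [2.487, 1.919, -0.0]
ft_force: [-0.5, -3.9, -2.5]
grip_width: 0.131
grip_force: 25.0
t 8.75 grasp abz [0.5973 0.1689 0.3316] tool axes in abz [[-0.003, 1.0, 0.0], [1.0, 0.003, -0.0], [-0.0, 0.0, -1.0]] F abz [ 0.57 -3.93 -2.53] w 11.4 gf 24.999545216560364 q [-0.53  0.25  0.58  1.4  -0.14  1.53 -0.21]
time: 8.88
position: [0.6208, 0.0103, 0.3127]
tool_rot: [-2.485, -1.918, 0.004]
ft_force: [-4.7, -3.7, -3.8]
grip_width: 0.128
grip_force: 25.0
t 8.88 grasp abz [0.5975 0.1689 0.3317] tool axes in abz [[-0.003, 1.0, -0.003], [1.0, 0.003, -0.001], [-0.001, -0.003, -1.0]] F abz [-3.56 -4.79 -3.75] w 11.2 gf 24.999863505363464 q [-0.53  0.26  0.58  1.4  -0.14  1.53 -0.21]
lid 1.230 hinge a 0.6740 pin centre [0.6095 0.0049 0.1375] 143
```

```bash
python3 -m handwheel '[[0.0,0,-0.0012,0.0004,0,0,0],[0.0,0,-0.0012,0.0004,0,0,0],[0.0,0,-0.0012,0.0004,0,0,0],[0.0,0,0,0,0,0,0]]'; python3 -c "
from h import *
st();look()"; python3 -m handwheel '[[0.0,0,-0.0014,0.0005,0,0,0],[0.0,0,-0.0014,0.0005,0,0,0],[0.0,0,0,0,0,0,0]]'; python3 -c "
from h import *
st();look()"
```

```text
time: 9.43
position: [0.6184, 0.011, 0.3119]
tool_rot: [2.487, 1.919, -0.0]
ft_force: [-1.6, -4.8, -5.6]
grip_width: 0.125
grip_force: 25.0
t 9.43 grasp abz [0.595  0.1689 0.3309] tool axes in abz [[-0.003, 1.0, 0.0], [1.0, 0.003, -0.0], [-0.0, 0.0, -1.0]] F abz [-0.36 -5.04 -5.61] w 10.9 gf 24.999108910560608 q [-0.53  0.25  0.58  1.41 -0.14  1.52 -0.21]
lid 1.221 hinge a 0.6739 pin centre [0.6137 0.0048 0.1353] 141
time: 9.85
position: [0.6159, 0.0116, 0.311]
tool_rot: [2.486, 1.919, 0.0]
ft_force: [-2.3, -5.6, -5.5]
grip_width: 0.13
grip_force: 25.0
t 9.85 grasp abz [0.5924 0.1689 0.33  ] tool axes in abz [[-0.003, 1.0, 0.001], [1.0, 0.003, -0.0], [-0.0, 0.001, -1.0]] F abz [-0.84 -5.99 -5.54] w 11.3 gf 24.999167919158936 q [-0.53  0.24  0.58  1.42 -0.13  1.52 -0.22]
lid 1.208 hinge a 0.6740 pin centre [0.6164 0.0046 0.1341] 142
```

```bash
python3 -m handwheel '[[0.0,0,-0.0012,0.0004,0,0,0],[0.0,0,-0.0012,0.0007,0,0,0],[0.0,0,-0.0012,0.0007,0,0,0],[0.0,0,0,0,0,0,0]]'; python3 -c "
from h import *
st();look()"
```

```text
time: 10.4
position: [0.6136, 0.0123, 0.3102]
tool_rot: [2.485, 1.917, 0.004]
ft_force: [1.2, -5.4, -4.4]
grip_width: 0.127
grip_force: 25.0
t 10.4 grasp abz [0.59   0.1689 0.3292] tool axes in abz [[-0.002, 1.0, 0.004], [1.0, 0.002, 0.0], [0.0, 0.004, -1.0]] F abz [ 2.58 -4.88 -4.4 ] w 11.1 gf 24.999321699142456 q [-0.54  0.23  0.58  1.43 -0.13  1.51 -0.22]
lid 1.199 hinge a 0.6740 pin centre [0.6175 0.0046 0.1332] 143
```

```bash
python3 -m handwheel '[[0.0,0,-0.0005,0.0002,0,0,0],[0.018,0,0,0,0,0,0],[0.03,0,0,0,0,0,0],[0.04,0,0,0,0,0,0],[0.04,0,0,0,0,0,0]]'; python3 -c "
from h import *
st();look()"
```

```text
time: 11.08
position: [0.612, 0.0138, 0.3094]
tool_rot: [-2.486, -1.921, -0.002]
ft_force: [-0.0, 0.3, 0.6]
grip_width: 0.427
grip_force: 0.0
t 11.07 grasp abz [0.5881 0.1699 0.3284] tool axes in abz [[-0.004, 1.0, 0.001], [1.0, 0.004, 0.001], [0.001, 0.001, -1.0]] F abz [-0.1   0.26  0.58] w 37.1 gf 0.0 q [-0.54  0.23  0.58  1.43 -0.13  1.52 -0.22]
lid 1.200 hinge a 0.6740 pin centre [0.6178 0.0049 0.1332] 142
```

```bash
python3 -m handwheel '[[0.04,0,0,-0.02,0,0,0],[0.04,0,0,-0.045,0,0,0],[0.04,-0.04,0.005,0,0,0,0],[0.04,-0.055,0.01,0,0,0,0],[0.04,-0.055,0.01,0,0,0,0],[0.04,-0.056,0.005,0,0,0,0],[0.04,0,0,0,0,10,0],[0.04,0,0,0,0,10,0],[0.04,-0.014,0,0.039,0,0,0],[0.04,-0.014,0,0.039,0,0,0],[0.04,-0.014,0,0.039,0,0,0],[0.04,-0.014,0,0.038,0,0,0]]'
python3 - <<'E'
from h import *
g=st();look();im=look("top")
c,_=ctrl.get_image("wrist");cv2.imwrite("pics/w2.png",c);cv2.imwrite("pics/t2.png",im[140:380,200:520])
E
```

```text
time: 12.62
position: [0.5889, -0.1932, 0.208]
tool_rot: [-2.296, -1.773, -0.406]
ft_force: [-0.7, -0.9, 0.2]
grip_width: 0.458
grip_force: 0.0
t 12.62 grasp abz [ 0.6187 -0.0426  0.2258] tool axes in abz [[-0.003, 1.0, -0.001], [0.94, 0.003, 0.342], [0.342, 0.0, -0.94]] F abz [-0.49 -1.04  0.24] w 39.8 gf 0.0 q [-0.05  0.37  0.67  1.55 -0.56  1.45  0.46]
lid 1.199 hinge a 0.6740 pin centre [0.6177 0.0045 0.1332] 150
lid 1.199 hinge a 0.6743 pin centre [0.6182 0.0053 0.1325] 111
```

View pics/w2.png

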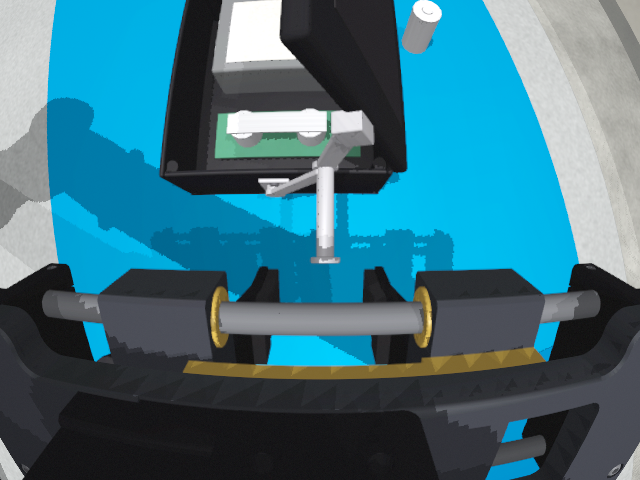

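```bash
python3 -m handwheel '[[0.04,0,-0.0005,0.035,0,0,0],[0.04,0,-0.0005,0.035,0,0,0],[0.04,0,0,0.02,0,0,0],[0.04,0,0,0.009,0,0,0],[0.04,0,0,0,0,0,0]]' 20; python3 -c "
from h import *
st()"; python3 -m handwheel '[[0.015,0,0,0,0,0,0],[0.015,0,0,0,0,0,0],[0.0,0,0,0,0,0,0],[0.0,0,0,0,0,0,0]]' 20; python3 -c "
from h import *
st();look()"
```

```text
time: 13.4
position: [0.5969, -0.1607, 0.1169]
tool_rot: [-2.296, -1.773, -0.406]
ft_force: [0.3, -0.2, 1.3]
grip_width: 0.46
grip_force: 0.0
t 13.4 grasp abz [ 0.6181 -0.0091  0.1348] tool axes in abz [[-0.003, 1.0, -0.0], [0.94, 0.003, 0.342], [0.342, 0.001, -0.94]] F abz [ 0.3  -0.1   1.26] w 40.1 gf 0.0 q [-0.08  0.42  0.63  1.67 -0.61  1.28  0.49]
time: 13.9
position: [0.597, -0.1601, 0.1167]
tool_rot: [-2.296, -1.773, -0.407]
ft_force: [1.2, 0.9, 1.3]
grip_width: 0.13
grip_force: 21.4
t 13.9 grasp abz [ 0.6181 -0.0084  0.1346] tool axes in abz [[-0.003, 1.0, 0.0], [0.939, 0.003, 0.343], [0.343, 0.001, -0.939]] F abz [0.95 1.15 1.29] w 11.3 gf 21.356954025104642 q [-0.08  0.42  0.63  1.67 -0.61  1.28  0.49]
lid 1.200 hinge a 0.6739 pin centre [0.6159 0.0057 0.135 ] 145
```

```bash
python3 -m handwheel '[[0.0,0.0004,-0.002,-0.001,0,0,0],[0.0,0.0004,-0.002,-0.001,0,0,0],[0.0,0.0003,-0.002,-0.0009,0,0,0],[0.0,0.0003,-0.002,-0.0009,0,0,0]]'; python3 -c "
from h import *
st();look()"
```

```text
time: 14.45
position: [0.5895, -0.1581, 0.121]
tool_rot: [-2.296, -1.774, -0.408]
ft_force: [4.8, 1.5, 1.6]
grip_width: 0.128
grip_force: 21.9
t 14.45 grasp abz [ 0.6103 -0.0085  0.1389] tool axes in abz [[-0.003, 1.0, 0.001], [0.939, 0.003, 0.343], [0.343, 0.002, -0.939]] F abz [4.28 2.68 1.56] w 11.2 gf 21.928156156791374 q [-0.09  0.4   0.64  1.69 -0.6   1.28  0.49]
lid 1.228 hinge a 0.6740 pin centre [0.6079 0.0054 0.1392] 147
```

```bash
python3 -m handwheel '[[0.0,0.0003,-0.002,-0.0008,0,0,0],[0.0,0.0003,-0.002,-0.0008,0,0,0],[0.0,0.0003,-0.002,-0.0007,0,0,0],[0.0,0.0002,-0.002,-0.0007,0,0,0]]'; python3 -c "
from h import *
st();look()"
```

```text
time: 15.0
position: [0.582, -0.1562, 0.1247]
tool_rot: [-2.296, -1.774, -0.409]
ft_force: [5.0, 1.6, 4.1]
grip_width: 0.127
grip_force: 21.6
t 15.0 grasp abz [ 0.6025 -0.0085  0.1425] tool axes in abz [[-0.004, 1.0, 0.001], [0.939, 0.003, 0.343], [0.343, 0.003, -0.939]] F abz [4.39 2.84 4.06] w 11.1 gf 21.59411698929034 q [-0.09  0.38  0.64  1.7  -0.59  1.28  0.48]
lid 1.226 hinge a 0.6740 pin centre [0.6004 0.0043 0.143 ] 153
```

```bash
python3 -m handwheel '[[0.0,0.0006,-0.0042,-0.0017,0,0,0],[0.0,0.0004,-0.0042,-0.001,0,0,0],[0.0,0.0003,-0.0043,-0.0008,0,0,0],[0.0,0.0002,-0.0043,-0.0007,0,0,0]]'; python3 -c "
from h import *
st();look()"
```

```text
time: 15.55
position: [0.5651, -0.1518, 0.1292]
tool_rot: [-2.296, -1.774, -0.408]
ft_force: [3.5, 2.0, 6.1]
grip_width: 0.128
grip_force: 20.9
t 15.55 grasp abz [ 0.5851 -0.0086  0.147 ] tool axes in abz [[-0.004, 1.0, 0.001], [0.939, 0.003, 0.343], [0.343, 0.002, -0.939]] F abz [2.91 2.85 6.09] w 11.2 gf 20.901662149838103 q [-0.11  0.34  0.65  1.74 -0.57  1.28  0.48]
lid 1.169 hinge a 0.6739 pin centre [0.583  0.002  0.1485] 163
```

```bash
python3 -m handwheel '[[0.0,0.0004,-0.0052,-0.0012,0,0,0],[0.0,0.0001,-0.0053,-0.0002,0,0,0],[0.0,0,-0.0053,0.0001,0,0,0],[0.0,-0.0001,-0.0052,0.0004,0,0,0]]'; python3 -c "
from h import *
st();look()"
```

```text
time: 16.1
position: [0.5433, -0.1463, 0.1286]
tool_rot: [-2.295, -1.772, -0.404]
ft_force: [2.1, 3.5, 3.3]
grip_width: 0.131
grip_force: 21.3
t 16.1 grasp abz [ 0.5627 -0.0088  0.1465] tool axes in abz [[-0.003, 1.0, -0.002], [0.94, 0.003, 0.342], [0.342, -0.001, -0.94]] F abz [1.16 3.95 3.28] w 11.4 gf 21.27783724150504 q [-0.12  0.29  0.66  1.8  -0.54  1.26  0.47]
lid 1.034 hinge a 0.6741 pin centre [0.5613 0.0018 0.1771] 158
```

```bash
python3 -m handwheel '[[0.0,-0.0003,-0.006,0.0009,0,0,0],[0.0,-0.0005,-0.0059,0.0013,0,0,0],[0.0,-0.0006,-0.0058,0.0017,0,0,0],[0.0,-0.0008,-0.0057,0.0021,0,0,0]]'; python3 -c "
from h import *
st();look()"
```

```text
time: 16.65
position: [0.5206, -0.1405, 0.122]
tool_rot: [-2.295, -1.772, -0.404]
ft_force: [1.2, 4.9, 0.7]
grip_width: 0.13
grip_force: 21.3
t 16.65 grasp abz [ 0.5392 -0.0091  0.1398] tool axes in abz [[-0.003, 1.0, -0.002], [0.94, 0.003, 0.342], [0.342, -0.001, -0.94]] F abz [-0.15  5.08  0.67] w 11.3 gf 21.30606299790088 q [-0.14  0.25  0.66  1.86 -0.52  1.23  0.47]
lid 0.847 hinge a 0.6745 pin centre [0.5363 0.0032 0.1425] 146
```

```bash
python3 -m handwheel '[[0.0,-0.0004,-0.0055,0.0026,0,0,0],[0.0,-0.001,-0.0053,0.0028,0,0,0],[0.0,-0.0012,-0.0051,0.0032,0,0,0],[0.0,-0.0013,-0.0049,0.0035,0,0,0],[0.0,-0.0014,-0.0046,0.0039,0,0,0],[0.0,-0.0015,-0.0043,0.0041,0,0,0]]'; python3 -c "
from h import *
st();look()"
```

```text
time: 17.45
position: [0.4923, -0.1328, 0.1008]
tool_rot: [-2.296, -1.773, -0.404]
ft_force: [-1.0, 2.4, 0.0]
grip_width: 0.13
grip_force: 21.0
t 17.45 grasp abz [ 0.5099 -0.0089  0.1186] tool axes in abz [[-0.003, 1.0, -0.002], [0.94, 0.003, 0.342], [0.342, -0.001, -0.94]] F abz [-1.55  2.03  0.03] w 11.3 gf 21.0393906198442 q [-0.14  0.21  0.66  1.95 -0.51  1.18  0.49]
lid 0.531 hinge a 0.6753 pin centre [0.5082 0.0063 0.12  ] 118
```

```bash
python3 -m handwheel '[[0.0,-0.0016,-0.004,0.0044,0,0,0],[0.0,-0.0017,-0.0036,0.0046,0,0,0],[0.0,-0.0018,-0.0033,0.0049,0,0,0],[0.0,-0.0018,-0.0029,0.0051,0,0,0],[0.0,-0.0019,-0.0025,0.0053,0,0,0]]'
python3 - <<'E'
from h import *
st();im,d=ctrl.get_image("scene");W=world("scene",d)@np.array([EX,EY,[0,0,1]]).T
m=(im.max(2)<75)&(W[...,1]>.06)&(W[...,1]<.27)&(W[...,0]>.5)&(W[...,0]<.66)&(W[...,2]>.095)&(W[...,2]<.25)
A=W[m];k=np.polyfit(A[:,0],A[:,2],1);print("lid",np.arctan(-k[0]),len(A))
E
```

```text
time: 18.12
position: [0.4767, -0.1286, 0.0749]
tool_rot: [-2.296, -1.773, -0.404]
ft_force: [-2.2, 1.1, -0.1]
grip_width: 0.131
grip_force: 21.1
t 18.12 grasp abz [ 0.4938 -0.0088  0.0928] tool axes in abz [[-0.003, 1.0, -0.002], [0.94, 0.003, 0.342], [0.342, -0.0, -0.94]] F abz [-2.39  0.5  -0.06] w 11.4 gf 21.103264183038846 q [-0.14  0.21  0.66  2.   -0.52  1.13  0.52]
lid 0.24820004342110732 8510
```

```bash
python3 -m handwheel '[[0.0,-0.001,-0.0012,0.0029,0,0,0],[0.0,-0.001,-0.0011,0.0029,0,0,0],[0.0,-0.001,-0.0009,0.0028,0,0,0],[0.0,-0.001,-0.0009,0.0028,0,0,0]]'
cat >> h.py <<'E'
def lid():
    im,d=ctrl.get_image("scene");W=world("scene",d)@np.array([EX,EY,[0,0,1]]).T
    m=(im.max(2)<75)&(W[...,1]>.06)&(W[...,1]<.27)&(W[...,0]>.5)&(W[...,0]<.66)&(W[...,2]>.095)&(W[...,2]<.25)
    A=W[m];k=np.polyfit(A[:,0],A[:,2],1);print("lid",np.arctan(-k[0]),"z at .5",np.polyval(k,.5),len(A));return im
E
python3 -c "
from h import *
st();lid()"
```

```text
time: 18.68
position: [0.4729, -0.1275, 0.0631]
tool_rot: [-2.296, -1.773, -0.404]
ft_force: [-4.1, 1.0, -0.9]
grip_width: 0.127
grip_force: 21.1
t 18.68 grasp abz [ 0.4899 -0.0087  0.0809] tool axes in abz [[-0.003, 1.0, -0.001], [0.94, 0.003, 0.342], [0.342, -0.0, -0.94]] F abz [-4.24 -0.12 -0.86] w 11.1 gf 21.139482343969576 q [-0.13  0.22  0.66  2.02 -0.53  1.1   0.54]
lid 0.1269925748695161 z at .5 0.12498304052197347 7691
```

```bash
python3 -m handwheel '[[0.0,-0.0009,-0.0009,0.0023,0,0,0],[0.0,-0.0008,-0.0004,0.0023,0,0,0],[0.0,-0.0008,-0.0003,0.0023,0,0,0],[0.0,0,0,0,0,0,0]]'; python3 -c "
from h import *
st();lid()"; python3 -m handwheel '[[0.0,-0.0006,-0.0002,0.0014,0,0,0],[0.0,-0.0005,-0.0002,0.0014,0,0,0]]'; python3 -c "
from h import *
st();lid()"
```

```text
time: 19.23
position: [0.4713, -0.127, 0.0556]
tool_rot: [-2.296, -1.772, -0.404]
ft_force: [-3.8, 1.9, -3.1]
grip_width: 0.127
grip_force: 21.5
t 19.23 grasp abz [ 0.4881 -0.0087  0.0734] tool axes in abz [[-0.003, 1.0, -0.002], [0.94, 0.003, 0.342], [0.342, -0.001, -0.94]] F abz [-4.17  0.84 -3.08] w 11.0 gf 21.504200438212138 q [-0.13  0.23  0.66  2.03 -0.54  1.09  0.56]
lid 0.04282055563221741 z at .5 0.1101597078933013 7077
time: 19.52
position: [0.471, -0.127, 0.0529]
tool_rot: [-2.296, -1.773, -0.404]
ft_force: [-4.9, 1.2, -1.9]
grip_width: 0.132
grip_force: 21.8
t 19.52 grasp abz [ 0.4878 -0.0087  0.0707] tool axes in abz [[-0.003, 1.0, -0.002], [0.94, 0.003, 0.342], [0.342, -0.001, -0.94]] F abz [-5.02 -0.07 -1.86] w 11.5 gf 21.798541503958404 q [-0.13  0.23  0.65  2.03 -0.55  1.09  0.56]
lid 0.014890890244666138 z at .5 0.10529395903819647 6881
```

Nearly shut: 0.015 rad left. I'll use small steps until contact shows in the force.

```bash
python3 -m handwheel '[[0.0,-0.0003,-0.0002,0.0008,0,0,0],[0.0,-0.0003,-0.0002,0.0008,0,0,0],[0.0,0,0,0,0,0,0]]'; python3 -c "
from h import *
st();lid()"; python3 -m handwheel '[[0.0,-0.0003,-0.0001,0.0007,0,0,0],[0.0,0,0,0,0,0,0]]'; python3 -c "
from h import *
st();lid()"
```

```text
time: 19.95
position: [0.4708, -0.1269, 0.0514]
tool_rot: [-2.296, -1.773, -0.405]
ft_force: [-4.5, 1.5, -1.4]
grip_width: 0.13
grip_force: 21.8
t 19.95 grasp abz [ 0.4876 -0.0087  0.0693] tool axes in abz [[-0.003, 1.0, -0.001], [0.94, 0.003, 0.342], [0.342, -0.0, -0.94]] F abz [-4.69  0.3  -1.4 ] w 11.3 gf 21.791234144184273 q [-0.13  0.24  0.65  2.03 -0.55  1.09  0.56]
lid 0.0018371085895599409 z at .5 0.10304196057604705 6782
time: 20.25
position: [0.4709, -0.1269, 0.051]
tool_rot: [-2.296, -1.773, -0.406]
ft_force: [-6.2, 1.2, 1.2]
grip_width: 0.13
grip_force: 21.8
t 20.25 grasp abz [ 0.4877 -0.0086  0.0689] tool axes in abz [[-0.003, 1.0, -0.001], [0.939, 0.003, 0.343], [0.343, 0.0, -0.939]] F abz [-6.32 -0.43  1.24] w 11.3 gf 21.814323506550863 q [-0.13  0.24  0.65  2.03 -0.55  1.08  0.57]
lid 0.0018005848552223186 z at .5 0.10300074118032626 6773
```

```bash
python3 -m handwheel '[[0.0,-0.0001,-0.0006,0.0003,0,0,0],[0.018,0,0,0,0,0,0],[0.03,0,0,0,0,0,0],[0.04,0,0,0,0,0,0],[0.04,0,0,-0.01,0,0,0],[0.04,0,0,-0.03,0,0,0],[0.04,0,0,-0.05,0,0,0],[0.04,0,0,-0.06,0,0,0],[0.04,0,0,0,0,0,0],[0.04,0,0,0,0,0,0]]'
python3 - <<'E'
from h import *
st();im=lid();cv2.imwrite("pics/s9.png",im)
for i in range(3): lid()
E
```

```text
time: 21.55
position: [0.4571, -0.1765, 0.1913]
tool_rot: [-2.297, -1.772, -0.406]
ft_force: [-0.6, -0.7, -2.0]
grip_width: 0.456
grip_force: 0.0
t 21.55 grasp abz [ 0.4871 -0.0601  0.2091] tool axes in abz [[-0.003, 1.0, -0.0], [0.94, 0.003, 0.342], [0.342, 0.001, -0.94]] F abz [-0.37 -0.82 -2.  ] w 39.7 gf 0.0 q [-0.12  0.08  0.72  1.87 -0.39  1.36  0.46]
lid 0.001922251682687593 z at .5 0.1029993016968156 6771
lid 0.0016688089522164334 z at .5 0.10303861300196067 6784
lid 0.0019010899268230663 z at .5 0.10304804420698487 6779
lid 0.001600081754382219 z at .5 0.10301819355093503 6784
```

View pics/s9.png

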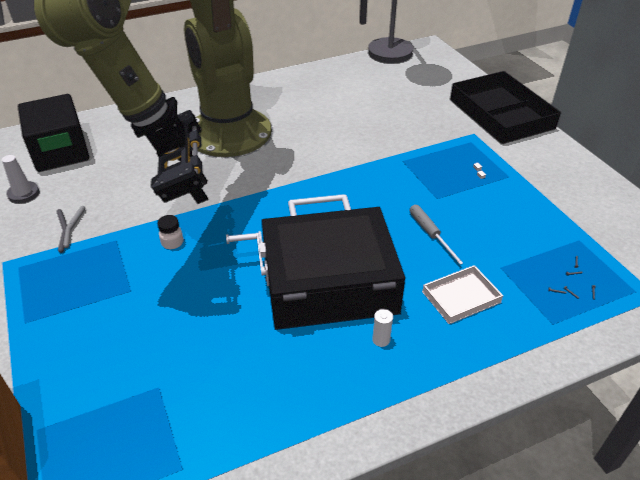

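The lid is shut with its bar at (320,200). The pin is back at (240,238), the bystanders are where they were, and the gripper is clear at (180,175). I'll check this lid reading against the first picture with the same measurement before handing in.

Run:
```python
from h import *
im=cv2.imread("pics/scene0.png");d=np.load("pics/scene0.npy");W=world("scene",d)@np.array([EX,EY,[0,0,1]]).T
m=(im.max(2)<75)&(W[...,1]>.06)&(W[...,1]<.27)&(W[...,0]>.5)&(W[...,0]<.66)&(W[...,2]>.095)&(W[...,2]<.25)
A=W[m];k=np.polyfit(A[:,0],A[:,2],1);a0=np.arctan(-k[0]);print("initial",a0,np.polyval(k,.5))
if abs(a0-.0018)<.003: print(ctrl.close_job())
```

```text
initial 0.002026330484004607 0.10304434104356643
the job is handed in; nothing more can be done
None
```

The lid was raised to its stop at about 1.23 rad, locked and left standing alone at 1.20 rad, then folded down by the knee pin until fully shut. Forces stayed well below the slip and limit values, the bystanders look unmoved in the final picture, and the job was handed in at about 22 s.

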